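Pack the sampling kit into its fitted tray

TASK

Pack the sampling kit: lay the thick tube, the forceps and the timer each in its own insert in the white tray - the tube in the wide lane, the forceps in the narrow lane, the timer flat in the square pocket - down on the floor of the insert between its ribs. The slim tube, the marker pen and the tape roll are not part of the kit: leave them where they lie.

Things in the scene. Friction and masses are not known exactly. Their poses are not given: they have to be found in the camera images.
- kit_tray: Low white plastic tray, 182 (x) x 266 (y) mm, walls 5 mm thick and 22 mm high, floor 5 mm above the worktop; fixed. Origin: centre of its underside. Three grey inserts, each a plate 168 (x) x 84 (y) x 4 mm with the axes of the tray, fill its floor in a row along y, in any order, 85 mm between centres. Behind the work a shelf with an upright begins at x = 0.72 m, 0.22 m up: travel with the hand nearer.
- wide_insert: Grey insert, fixed, with the WIDE lane, for the thick tube. Origin: centre of its underside, 5 mm above worktop; lane floor 4 mm higher. Lane along its x, 48 mm wide (y) between ribs 14 mm high, 7 mm thick, at x = 34 to 60 and -34 to -60 mm; stops 8 mm high at x = +-67 mm. Sides open between the ribs (68 mm) for fingers.
- narrow_insert: Grey insert, fixed, with the NARROW lane, for the forceps. Origin: centre of its underside, 5 mm above worktop; lane floor 4 mm higher. Lane along its x, 30 mm wide (y) between ribs 8 mm high, 7 mm thick, at x = 34 to 60 and -34 to -60 mm; stops 8 mm high at x = +-74 mm. Sides open between the ribs (68 mm) for fingers.
- square_insert: Grey insert, fixed, with a SQUARE pocket, for the timer. Origin: centre of its underside, 5 mm above worktop; pocket floor 4 mm higher. Pocket in its centre, 78 x 78 mm along x and y, between four L-shaped corner pieces 9.5 mm high, legs 18 mm long and 3 mm thick; the middles of its sides (48 mm) are open for fingers.
- thick_tube_axis (a point): Thick screw-cap conical tube lying on its side, part of the kit: 114 mm long along its y axis, body 28 mm and cap 33 mm in diameter, the cap at +y (y = 43 to 57 mm). Loose, about 16 g. This point: mid-length, on its centre line, 16 mm above what it lies on; axes those of the tube, which may roll. Grasp across the body.
- forceps: Slender plain steel forceps lying on the worktop, part of the kit: 130 mm long along its y axis, 18 mm across (x) over both arms at the widest, in the middle, 10 mm high (z up). Loose, about 22 g. Origin: centre of the underside. Pinch across both arms in the middle; they do not flex.
- timer: White square bench timer with a display and three round buttons on top, part of the kit: 66 x 66 mm along its x and y axes, 17 to 20 mm high, lying flat, z up. Loose, about 60 g. Origin: centre of the underside. Grasp across two opposite sides.
- slim_tube: Slim screw-cap conical tube lying on its side, NOT part of the kit: 118 mm long along its y axis, 16 mm body and 20 mm cap in diameter. Loose. Origin: mid-length, underside.
- marker: Slim marker pen lying on its side, NOT part of the kit: 133 mm long along its y axis, 13 mm in diameter. Loose. Origin: mid-length, underside.
- tape: Round roll of adhesive tape lying flat, NOT part of the kit: 83 mm in diameter, 18 mm high, with an open hole. Loose. Origin: centre of the underside.
There are look-alikes about, which are no part of the job. Leave any purple look-alike of the timer alone.

How it is judged:
By the outcome, as a careful person would: the job done as asked, in the order asked, and still so for the second after the job is handed in, with the robot touching nothing.
It also fails if it takes over 112 s, if anything falls off the work surface, if the arm or the gripper's body presses on something with over 40 N, if the wrist force passes 120 N, or if a joint passes its speed limit or range.

ROBOT

A 6-joint arm with a two-finger parallel gripper is mounted at the origin on a cart in front of the work surface, level with it; the furniture and walls round the work are solid. World frame = base frame: x ahead of the robot, y to its left, z up, the work surface at z = 0. Lengths are in mm, angles in rad, forces in N, time in s.
With the tool pointing down it reaches from about 350 to 875 mm from the base axis. Payload 4.2 kg.
Tool frame: the origin (TCP) lies midway between the tips of the shut fingers; the grasp point (between the pads) lies arm.grip_depth behind it (arm.grip_depth is the distance from the TCP to the grasp point, in mm); z points along the fingers, y is the direction in which the jaws open and shut (so a half turn about z gives the same grasp; the last joint's range is limited). The gripper opens to 85 mm and grips with 20 to 120 N. Pads are 22 mm wide; open, the fingers measure 114 mm over their backs; the gripper's body (76 mm by 85 mm) begins 54 mm behind the grasp point. The pads swing forward as they close: fully open they stand 13 mm farther back than shut.
Start: joints at [-0.977, 0.385, 0.008, 0, -1.194, -0.259], TCP at [205.377, -590.271, 231.312] pointing down, gripper open.
Joint ranges: [-3.14, 3.14], [-1.21, 2.06], [-1.07, 1.41], [-3.16, 2.05], [-2.99, -0.16], [-3.1, 3.1]. Speed limits (rad/s): [2.79, 2.79, 3.14, 3.14, 3.14, 3.14].

INTERFACE

Orientations are given as a unit quaternion [x, y, z, w].
In Python, from bench import arm gives the robot as it stands.
- The arm moves only by the tool play_rows, never from a script. Its argument "motion" is one flat list of numbers, 7 for each row, row after row: the opening in per cent of the stroke, from 0 (shut) to 100 (fully open), then the shift along the world's x, y, z in cm, then the turn, a rotation vector about the world's x, y, z in degrees. A call has 1 to 5 rows; each row is the pose to reach, as a shift and turn from the pose commanded when the call began; what a row does not reach only later rows make up. A row lasts 1/8 s, in which the tool goes at most 62.5 mm and 10.7 degrees, less where a joint would pass 70% of its speed; a pose out of reach is approached as far as the arm can. A call with a gripper value outside its range is refused whole. The fingers move at their own pace and stop on an object; the grip force is fixed at half the most. Time passes only in rows, so rows that repeat a pose let the fingers close. It gives the time, the measured TCP pose, the force and the opening at its end, in the units of the state.
- arm.read_state(): the state, without advancing time (a new reading comes with each control period).
- arm.get_image(name): name is "scene" or "side" or "wrist"; returns (picture, depth): 400x640x3 uint8, red, green, blue; 400x640 float32, mm along the optical axis (not along the pixel's ray), 0 where there is no reading.
- arm.camera_info(name): a dict with "fovy" (degrees; the focal length in pixels is half the picture's height over the tangent of half this angle, whatever the lens; pixels are square), "cx", "cy" (the principal point, pixels), "k1" (the pictures are not rectified: a ray, as slopes to the right and down, at radius r is drawn at 1 + k1 r^2 times it, then the intrinsics apply), "R" (3x3) and "t" (3): a world point X has camera coordinates R X + t. Camera axes: x right, y down, z forward; pixel columns grow to the right and rows downward; lengths in mm; the calibration is good to about 2 mm. A picture is of the moment at which its call begins: read the wrist's pose just before it. camera_info takes no time and is no camera call; for the wrist camera it gives the pose at the moment of the call.
- arm.job_done(): hands the job in, once; it reports no verdict.
Trained networks look in the newest picture that a camera, given by its name, has taken for a name from the list of things; names that differ only in an ending like _2 or _b are one class to them, and where a whole thing is asked for, a point or a joint stands for the part that bears it (a point fixed in the world has none). Each returns a list of dicts, best first, with "confidence" (0 to 1); they miss things now and then, are a little off and sometimes report something else, mostly with a low value. They report only what shows in the picture. A call takes as long as a camera call. They do not tell look-alikes from the thing itself.
- arm.outline_of(thing, camera): "mask" (400x640 bool, what is visible of it) and "extent" ([left, top, width, height] in pixels, round what is visible of it).
- arm.place_of(thing, camera): "uv" ([column, row] in pixels: a listed point, or the origin of a listed thing).
The state is a dict: "clock": time; "joints": joint angles; "joint_vel": joint speeds; "joint_efforts": joint torques, N m; "position": TCP position; "ee_rot": TCP orientation; "contact_force": force on the tool from outside, world axes, zero at the start; "wrist_torque": the same for the moment, N m; "gripper_width": finger opening in mm.
Only numpy, scipy, OpenCV 4.12 (cv2) and the standard library are available. Lean on these libraries where they do the work, as an engineer would, in place of code of your own. Each camera call takes 0.05 s, during which the arm holds its last target.

## Working session

There is one attempt and no reset: what is moved stays moved. The work goes in short steps, Python scripts to look and compute and a tool call to move; the robot and the scene stay as the last step left them, time stands still between calls to the robot, and variables do not carry over. Pictures are saved under pics/ and viewed, and the job is handed in when it is done.

Besides the shell and the picture viewer there is one more tool, called after "Request:" as name(argument=value, ...), one argument or row to a line, values as JSON. play_rows: Moves the arm, as the interface text tells. Its arguments: {"type":"object","properties":{"motion":{"type":"array","items":{"type":"number"}}},"required":["motion"]}

```bash
mkdir -p pics; ls; cat > h.py <<'E'
import numpy as np,cv2
from bench import arm
from scipy.spatial.transform import Rotation as Ro
def K(i):
    f=200/np.tan(np.radians(i['fovy'])/2); return f
def ray(i,uv):
    f=K(i); d=np.array([(uv[0]-i['cx'])/f,(uv[1]-i['cy'])/f]); s=d.copy()
    for _ in range(20): s=d/(1+i['k1']*(s@s))
    return np.array([s[0],s[1],1.])
def at_depth(i,uv,dep):
    return np.array(i['R']).T@(ray(i,uv)*dep-np.array(i['t']))
def at_z(i,uv,z):
    R=np.array(i['R']);c=-R.T@np.array(i['t']);d=R.T@ray(i,uv)
    return c+d*(z-c[2])/d[2]
def proj(i,X):
    p=np.array(i['R'])@np.array(X,float)+np.array(i['t']); s=p[:2]/p[2]; s=s*(1+i['k1']*(s@s)); return s*K(i)+[i['cx'],i['cy']]
def cloud(i,dep):
    H,W=dep.shape;u,v=np.meshgrid(np.arange(W),np.arange(H)); f=K(i)
    d=np.stack([(u-i['cx'])/f,(v-i['cy'])/f],-1); s=d.copy()
    for _ in range(20): s=d/(1+i['k1']*(s**2).sum(-1,keepdims=True))
    P=np.concatenate([s,np.ones((H,W,1))],-1)*dep[...,None]
    return (P-np.array(i['t']))@np.array(i['R'])
E
python3 - <<'E'
from h import *
print(arm.read_state(),arm.grip_depth)
for n in ["scene","side","wrist"]:
    i=arm.camera_info(n);im,d=arm.get_image(n);print(n,i['fovy'],i['k1'],(-np.array(i['R']).T@i['t']).round())
    cv2.imwrite(f'pics/{n}0.png',im[...,::-1]); np.savez(f'{n}0.npz',im=im,d=d)
E
```

```text
pics
{'clock': 0.0, 'joints': array([-9.77413445e-01,  3.85561734e-01,  6.60867002e-03, -5.23124951e-04,
       -1.19401420e+00, -2.58642638e-01]), 'joint_vel': array([-0.00020315,  0.00011254, -0.00083833,  0.00050849, -0.0013173 ,
       -0.00042777]), 'joint_efforts': array([-3.59194919e-04, -3.92288983e+01,  1.88404459e+01,  4.18633595e+00,
       -4.64828394e-03,  1.51984852e-05]), 'position': array([ 205.17647337, -589.72800918,  230.2081785 ]), 'ee_rot': array([-1.66494543e-01,  9.86041748e-01,  1.08891188e-03, -2.27180559e-04]), 'contact_force': array([-0.59820943,  0.14130544, -0.31780683]), 'wrist_torque': array([0.02879089, 0.00732603, 0.00065894]), 'gripper_width': 85.60714492656938} 18.700000000000003
scene 42.827965491494496 -0.14005836022100032 [ 105. -729. 1101.]
side 51.54292949080103 -0.019454387399669842 [523. 928. 742.]
wrist 70.34446433888985 -0.025407186073790777 [ 138. -614.  372.]
```

View pics/scene0.png

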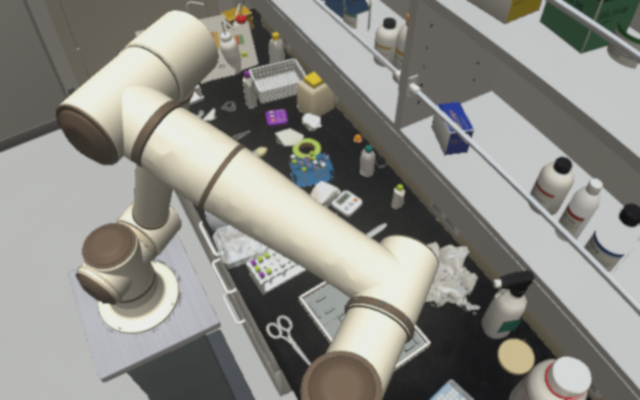

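View pics/side0.png

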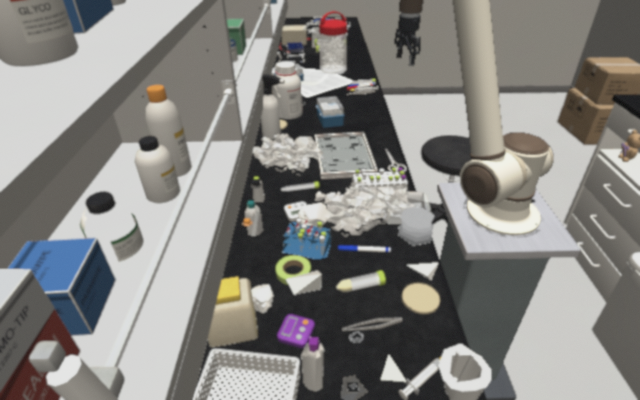

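View pics/wrist0.png

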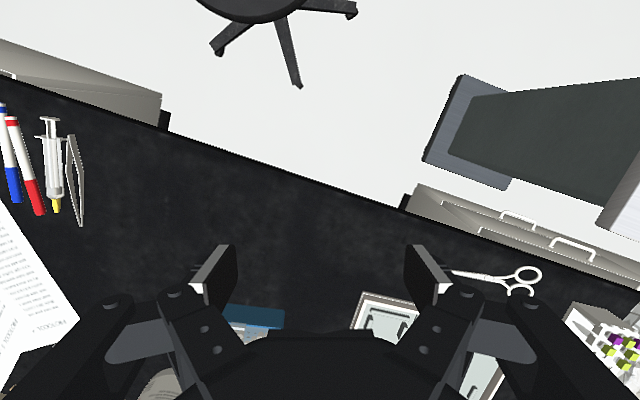

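```bash
python3 - <<'E'
from h import *
i=arm.camera_info('side')
z=np.load('side0.npz');P=cloud(i,z['d'])
for n in ["kit_tray","wide_insert","narrow_insert","square_insert","thick_tube_axis","forceps","timer","slim_tube","marker","tape"]:
    for r in arm.place_of(n,'side')[:3]:
        print(n,np.round(r['confidence'],2),np.round(r['uv']),at_z(i,r['uv'],{'thick_tube_axis':16,'kit_tray':5}.get(n,7 if 'insert' in n else 5)).round(),P[int(r['uv'][1]),int(r['uv'][0])].round())
im=z['im'][...,::-1]
cv2.imwrite('pics/side0a.png',cv2.resize(im[110:360,200:450],(800,600)[:1]*2 if 0 else (600,600),interpolation=cv2.INTER_CUBIC))
# top-down ortho map from side depth
m=np.zeros((580,480,3),np.uint8)
E
```

```text
wide_insert 0.73 [339. 143.] [ 452. -414.    7.] [ 455. -420.    7.]
narrow_insert 0.8 [346. 169.] [ 438. -234.    7.] [ 440. -233.    8.]
square_insert 0.63 [342. 154.] [ 446. -334.    7.] [ 448. -336.   10.]
square_insert 0.31 [370. 325.] [422. 384.   7.] [422. 376.  -1.]
thick_tube_axis 0.79 [362. 281.] [431. 269.  16.] [433. 276.  25.]
thick_tube_axis 0.45 [291. 272.] [597. 233.  16.] [601. 213.  -3.]
forceps 0.65 [370. 326.] [423. 385.   5.] [422. 379.  -2.]
timer 0.8 [298. 210.] [589. -22.   5.] [591. -10.  17.]
timer 0.56 [294. 332.] [584. 396.   5.] [585. 403.  15.]
slim_tube 0.62 [297. 191.] [ 594. -114.    5.] [ 595. -121.    2.]
marker 0.57 [363. 249.] [417. 149.   5.] [419. 152.   8.]
tape 0.95 [291. 272.] [598. 224.   5.] [601. 221.   2.]
```

View pics/side0a.png

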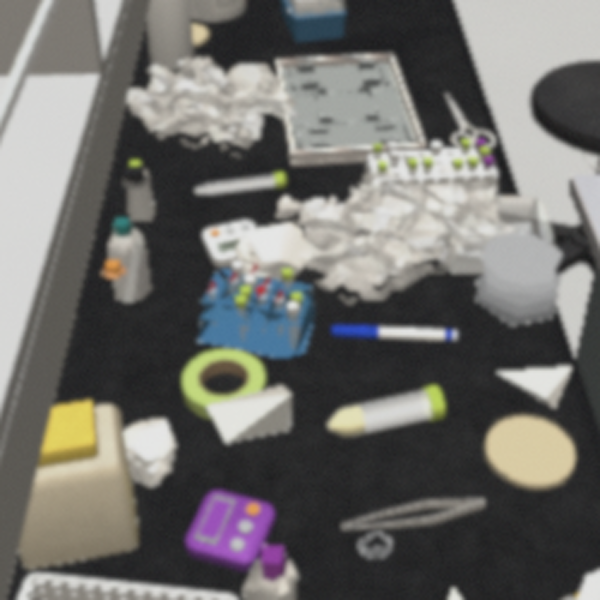

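```bash
python3 - <<'E'
from h import *
i=arm.camera_info('wrist'); print(at_z(i,(320,200),0),at_z(i,(320,260),0),at_z(i,(320,10),0)); R=np.array(i['R']);print(R.round(2))
i=arm.camera_info('side')
z=np.load('side0.npz');P=cloud(i,z['d'])
x,y,h=P[...,0],P[...,1],P[...,2]
def fit(name,m):
    m=m&(z['d']>0)
    if m.sum()<20: print(name,'few');return
    pts=P[m][:,:2].astype(np.float32); r=cv2.minAreaRect(pts); print(name,m.sum(),np.round(r[0]),np.round(r[1]),round(r[2],1),np.percentile(P[m][:,2],[5,50,95]).round())
for n,w in [("kit_tray",(446,-330)),("thick_tube_axis",0),("forceps",0),("timer",0)]:
    for r in arm.outline_of(n,'side')[:1]:
        mk=cv2.erode(r['mask'].astype(np.uint8),np.ones((2,2)))>0
        fit(n,mk); fit(n+'>h',mk&(h>(10 if n!='forceps' else 3)))
        pts=P[mk&(z['d']>0)][:,:2]; c=pts-pts.mean(0); U=np.linalg.svd(c,full_matrices=False)[2][0]; print(pts.mean(0).round(),np.degrees(np.arctan2(U[1],U[0])).round(1))
E
```

```text
[ 244.59420279 -577.94556017    0.        ] [ 331.41400419 -547.83062804    0.        ] [  27.41874062 -653.27900545    0.        ]
[[-0.33  0.94 -0.  ]
 [ 0.91  0.31  0.28]
 [ 0.27  0.09 -0.96]]
kit_tray 430 [ 433. -296.] [189. 380.] 3.8 [ 1. 15. 23.]
kit_tray>h 311 [ 436. -284.] [181. 358.] 3.8 [11. 17. 23.]
[ 428. -299.] 84.4
thick_tube_axis 531 [434. 276.] [111.  21.] 11.6 [10. 23. 31.]
thick_tube_axis>h 500 [434. 276.] [111.  21.] 11.6 [12. 24. 31.]
[431. 278.] 11.6
timer 853 [581. 430.] [135.  71.] 88.1 [ 7. 16. 19.]
timer>h 781 [580. 430.] [135.  71.] 88.1 [12. 16. 20.]
[579. 403.] 84.7
```

Request:
play_rows(
  motion=[100, 4, 5, 1, 0, 0, -4, 100, 8, 10, 2, 0, 0, -8, 100, 12, 15, 3, 0, 0, -12, 100, 16, 20, 4, 0, 0, -16, 100, 20, 26, 4, 0, 0, -19],
)

```text
clock: 1.48
position: [396.3, -344.4, 272.1]
ee_rot: [-0.001, 1.0, -0.001, 0.001]
contact_force: [0.6, -0.2, -0.2]
gripper_width: 85.4
```

```bash
cat > w.py <<'E'
import sys
from h import *
i=arm.camera_info('wrist');im,d=arm.get_image('wrist');n=sys.argv[1]
print(arm.read_state()['position'].round(1))
cv2.imwrite(f'pics/{n}.png',im[...,::-1]); np.savez(f'{n}.npz',im=im,d=d,**{k:np.array(v) for k,v in i.items()})
for t in sys.argv[2:]:
    hh={'thick_tube_axis':16,'kit_tray':0}.get(t,5 if 'insert' in t else 0)
    for r in arm.place_of(t,'wrist')[:2]:
        print(t,round(r['confidence'],2),np.round(r['uv']),at_z(i,r['uv'],hh).round(1))
E
python3 w.py w1 kit_tray wide_insert narrow_insert square_insert
```

```text
[ 399.3 -339.7  271.9]
kit_tray 0.25 [329. 192.] [ 437.9 -332.2    0. ]
wide_insert 0.77 [273. 202.] [ 453.1 -416.4    5. ]
narrow_insert 0.92 [387. 191.] [ 435.2 -245.3    5. ]
square_insert 0.67 [330. 194.] [ 439.  -330.2    5. ]
```

View pics/w1.png

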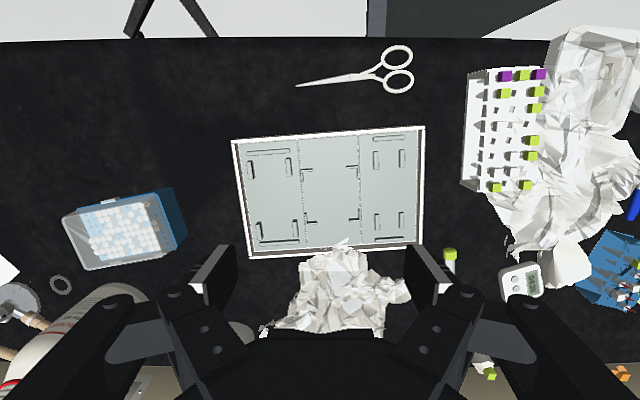

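```bash
cat > rect.py <<'E'
from h import *
def rect(n,x0,x1,y0,y1,z,s,out):
    # map: rows = x decreasing downward?  keep image-like: right=+y, down=+x
    D=np.load(n+'.npz'); i={k:D[k] for k in ['fovy','cx','cy','k1','R','t']}
    X,Y=np.meshgrid(np.arange(x0,x1,1/s),np.arange(y0,y1,1/s),indexing='ij')
    P=np.stack([X,Y,np.full_like(X,z)],-1)@i['R'].T+i['t']; q=P[...,:2]/P[...,2:]; q=q*(1+i['k1']*(q**2).sum(-1,keepdims=True))*K(i)+[i['cx'],i['cy']]
    o=cv2.remap(D['im'],q[...,0].astype(np.float32),q[...,1].astype(np.float32),cv2.INTER_CUBIC)
    cv2.imwrite(out,o[...,::-1]); return o
E
python3 - <<'E'
from rect import *
o=rect('w1',330,560,-490,-180,22,2.5,'pics/r1.png')
D=np.load('w1.npz'); i={k:D[k] for k in ['fovy','cx','cy','k1','R','t']}
P=cloud(i,D['d']);h=P[...,2]
m=(h>17)&(h<27)&(P[...,0]>330)&(P[...,0]<530)&(P[...,1]>-490)&(P[...,1]<-180)
p=P[m]
r=cv2.minAreaRect(p[p[:,0]<525][:,:2].astype(np.float32));print(m.sum(),r)
# fit walls: guess yaw 6
from scipy.optimize import least_squares
def res(v):
    c,s=np.cos(v[2]),np.sin(v[2]); q=p[:,:2]-v[:2]; a=np.abs(q[:,0]*c+q[:,1]*s);b=np.abs(-q[:,0]*s+q[:,1]*c)
    return np.minimum(np.minimum(np.hypot(a-88.5,np.maximum(b-133,0)),np.hypot(b-130.5,np.maximum(a-91,0))),15)
v=least_squares(res,[444,-330,0.1],loss='soft_l1').x;print(v[:2],np.degrees(v[2]),np.median(res(v)))
print(np.median(h[(np.abs(P[...,0]-444)<40)&(np.abs(P[...,1]+330)<20)]))
E
```

```text
2629 ((438.9183654785156, -330.0666809082031), (181.86964416503906, 265.8822326660156), 4.304933547973633)
[ 438.42090526 -330.18961279] 4.2707161048784945 1.7322914284436877
8.29628313738597
```

View pics/r1.png

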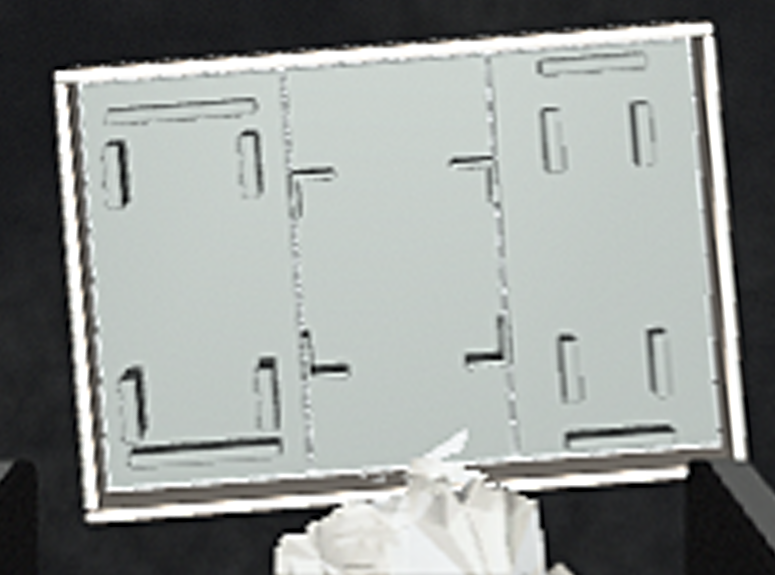

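Request:
play_rows(
  motion=[100, 0, 6.2, 0, 0, 0, 2, 100, 0, 12.4, 0, 0, 0, 4, 100, 0, 18.6, 0, 0, 0, 7, 100, 0, 24.8, 0, 0, 0, 9, 100, 0, 31, 0, 0, 0, 11],
)

```text
clock: 2.35
position: [394.6, -35.4, 271.2]
ee_rot: [-0.096, 0.995, -0.0, 0.0]
contact_force: [2.1, 0.0, -0.3]
gripper_width: 85.4
```

Request:
play_rows(
  motion=[100, 0, 6.2, 0, 0, 0, 0, 100, 0, 12.4, 0, 0, 0, 0, 100, 0, 18.6, 0, 0, 0, 0, 100, 0, 24.8, 0, 0, 0, 0, 100, 0, 31, 0, 0, 0, 0],
)

```text
clock: 2.98
position: [395.6, 275.0, 271.2]
ee_rot: [-0.096, 0.995, 0.0, 0.0]
contact_force: [1.4, -0.2, 0.5]
gripper_width: 85.3
```

```bash
python3 w.py w2 thick_tube_axis forceps
```

```text
[396.7 281.1 270.5]
thick_tube_axis 0.88 [308. 194.] [437.1 264.4  16. ]
forceps 0.74 [383. 193.] [418.5 375.6   0. ]
```

View pics/w2.png

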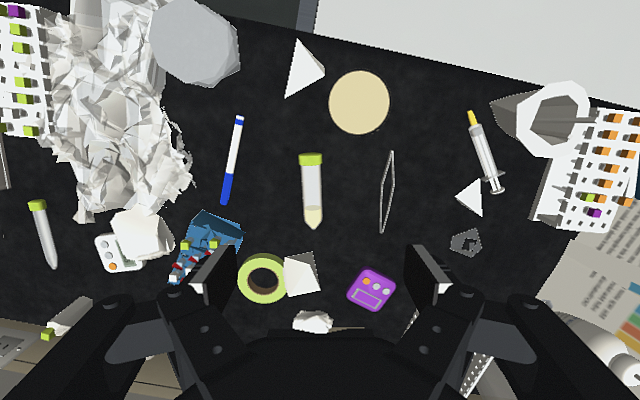

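```bash
cat > obj.py <<'E'
from h import *
def obj(n,cx,cy,rad,zlo,zhi,lo=None):
    D=np.load(n+'.npz'); i={k:D[k] for k in ['fovy','cx','cy','k1','R','t']}
    P=cloud(i,D['d']); m=(D['d']>0)&(np.hypot(P[...,0]-cx,P[...,1]-cy)<rad)&(P[...,2]>zlo)&(P[...,2]<zhi)
    n,l,st,c=cv2.connectedComponentsWithStats(m.astype(np.uint8)); k=1+np.argmax(st[1:,4]); m=l==k
    p=P[m]; r=cv2.minAreaRect(p[:,:2].astype(np.float32)); print(m.sum(),np.round(r[0],1),np.round(r[1],1),round(r[2],1),'z',np.percentile(p[:,2],[2,50,98]).round(1))
    return p
E
python3 - <<'E'
from obj import *
obj('w2',434,270,75,8,40); obj('w2',434,270,75,18,40)
obj('w2',420,378,75,3,20);obj('w2',420,378,75,5,20)
E
```

```text
1436 [434.  267.7] [112.1  32.5] 11.1 z [15.4 26.2 31.8]
1358 [433.1 266.9] [109.5  30.7] 11.1 z [18.8 26.6 31.8]
215 [408.6 377.7] [110.7  17.4] 11.8 z [ 3.1  6.5 10.1]
64 [407.8 370.9] [70.1  5. ] 5.4 z [ 5.1  7.3 10. ]
```

```bash
python3 - <<'E'
from h import *
s=arm.read_state();print(s['clock'],s['position'],Ro.from_quat(s['ee_rot']).as_matrix().round(3),s['joint_vel'].round(3))
D=np.load('w2.npz'); i={k:D[k] for k in ['fovy','cx','cy','k1','R','t']}
i2=arm.camera_info('wrist');print(i['t'],i2['t'])
for z in (28,):
  for uv in [(311,160),(301,158),(322,160),(311,185),(302,190),(322,190),(313,229)]: print(uv,at_z(i,uv,z).round(1))
E
```

```text
3.125 [395.56738436 275.40830735 270.11515829] [[-0.981 -0.195 -0.001]
 [-0.195  0.981 -0.001]
 [ 0.001 -0.001 -1.   ]] [-0.04  -0.039 -0.041 -0.001 -0.012  0.008]
[-193.38404624 -470.52937361  292.11355675] [-192.09813643 -470.73409357  291.99461579]
(311, 160) [386.4 259.5  28. ]
(301, 158) [386.3 245.7  28. ]
(322, 160) [383.5 274.2  28. ]
(311, 185) [420.8 265.9  28. ]
(302, 190) [430.3 254.8  28. ]
(322, 190) [425.  282.4  28. ]
(313, 229) [485.3 280.8  28. ]
```

Request:
play_rows(
  motion=[100, 1.5, -0.3, -6, 0, 0, 0, 100, 3, -0.6, -12, 0, 0, 0, 100, 3.7, -0.7, -16, 0, 0, 0, 100, 3.7, -0.7, -17, 0, 0, 0, 100, 3.7, -0.7, -17, 0, 0, 0],
)

```text
clock: 3.75
position: [432.5, 266.5, 101.5]
ee_rot: [-0.097, 0.995, -0.0, 0.0]
contact_force: [-0.2, 0.4, 0.7]
gripper_width: 85.0
```

```bash
python3 w.py w3 thick_tube_axis; python3 - <<'E'
from obj import *
obj('w3',434,268,75,8,40); obj('w3',434,270,75,18,40)
print(arm.read_state()['position'])
E
```

```text
[432.8 267.3 102.5]
thick_tube_axis 0.79 [322. 206.] [434.4 267.2  16. ]
4210 [435.3 268.1] [114.9  31.9] 11.9 z [16.3 26.4 31.7]
4050 [433.2 268. ] [110.1  31.3] 12.1 z [18.9 26.6 31.7]
[432.90209265 267.79281272 102.93755611]
```

View pics/w3.png

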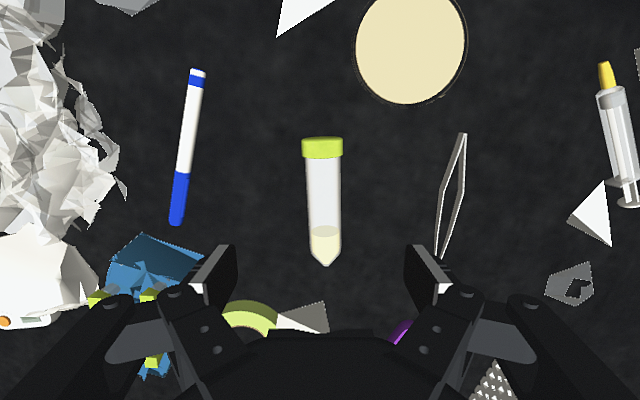

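Request:
play_rows(
  motion=[100, 0.2, 0, -5, 0, 0, 0, 100, 0.2, 0, -9, 0, 0, 0, 100, 0.2, 0, -9.8, 0, 0, 0, 30, 0.2, 0, -9.8, 0, 0, 0, 10, 0.2, 0, -9.8, 0, 0, 0],
)

```text
clock: 4.47
position: [434.9, 268.6, 5.0]
ee_rot: [-0.098, 0.995, 0.001, 0.002]
contact_force: [0.7, 0.1, -0.9]
gripper_width: 51.8
```

Request:
play_rows(
  motion=[10, 0, 0, 0, 0, 0, 0, 10, 0, 0, 0, 0, 0, 0, 10, 0, 0, 0, 0, 0, 0],
)

```text
clock: 4.85
position: [434.5, 268.0, 4.4]
ee_rot: [-0.098, 0.995, 0.001, 0.001]
contact_force: [-2.0, -0.1, 6.2]
gripper_width: 25.8
```

Request:
play_rows(
  motion=[10, 0, 0, 3, 0, 0, 0, 10, 0, 0, 8, 0, 0, 0, 10, 0, 0, 13, 0, 0, 0, 10, 0, -4, 17, 0, 0, 0, 10, 0, -9, 18, 0, 0, 0],
)

```text
clock: 5.48
position: [435.1, 177.8, 186.5]
ee_rot: [-0.099, 0.995, 0.002, 0.003]
contact_force: [0.3, -0.1, -1.0]
gripper_width: 26.0
```

Request:
play_rows(
  motion=[10, 0.2, -6, 0, 0, 0, -2, 10, 0.4, -12, 0, 0, 0, -4, 10, 0.6, -18, 0, 0, 0, -7, 10, 0.8, -24, 0, 0, 0, -7, 10, 1, -30, 0, 0, 0, -7],
)

```text
clock: 6.1
position: [443.6, -124.6, 183.7]
ee_rot: [-0.037, 0.999, 0.0, 0.001]
contact_force: [0.6, 0.4, -0.3]
gripper_width: 26.0
```

Request:
play_rows(
  motion=[10, 0, -6, 0, 0, 0, 0, 10, 0, -12, 0, 0, 0, 0, 10, 0, -18, 0, 0, 0, 0, 10, 0, -24, 0, 0, 0, 0, 10, 0, -29.2, 0, 0, 0, 0],
)

```text
clock: 6.72
position: [443.3, -416.9, 183.3]
ee_rot: [-0.036, 0.999, -0.0, 0.0]
contact_force: [1.4, 0.9, -1.1]
gripper_width: 25.4
```

Request:
play_rows(
  motion=[10, 0, 0, -3, 0, 0, 0, 10, 0, 0, -7, 0, 0, 0, 10, 0, 0, -9, 0, 0, 0, 10, 0, 0, -10, 0, 0, 0, 10, 0, 0, -10, 0, 0, 0],
)

```text
clock: 7.35
position: [443.8, -414.7, 82.9]
ee_rot: [-0.037, 0.999, 0.0, -0.0]
contact_force: [-0.3, -0.7, 0.6]
gripper_width: 25.7
```

```bash
python3 w.py w4; python3 - <<'E'
from h import *
s=arm.read_state();R=Ro.from_quat(s['ee_rot']).as_matrix()
print(s['position'],s['gripper_width'],np.degrees(np.arctan2(R[1,1],R[0,1])))
E
```

```text
[ 444.3 -415.    83.8]
[ 444.29155161 -414.98501728   83.75345182] 25.981013121973238 94.20388371319109
```

View pics/w4.png

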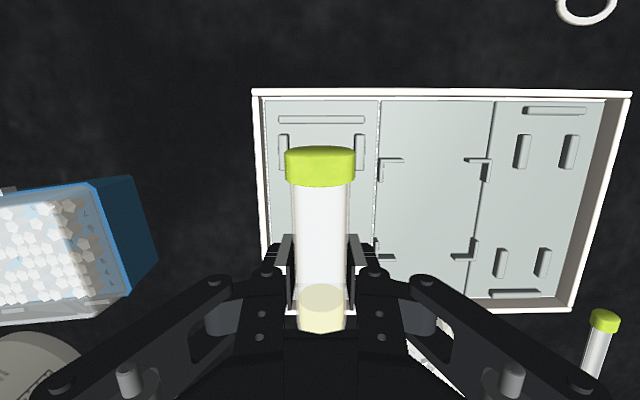

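Request:
play_rows(
  motion=[10, 0.1, 0, -4, 0, 0, 0, 10, 0.1, 0, -6, 0, 0, 0, 10, 0.1, 0, -6.8, 0, 0, 0, 10, 0.1, 0, -7, 0, 0, 0, 10, 0.1, 0, -7, 0, 0, 0],
)

```text
clock: 8.02
position: [445.6, -415.2, 14.2]
ee_rot: [-0.037, 0.999, -0.001, 0.001]
contact_force: [-0.4, 0.2, -0.3]
gripper_width: 25.9
```

Request:
play_rows(
  motion=[40, 0, 0, 0, 0, 0, 0, 50, 0, 0, 0, 0, 0, 0, 50, 0, 0, 0, 0, 0, 0],
)

```text
clock: 8.4
position: [444.9, -414.8, 13.3]
ee_rot: [-0.036, 0.999, -0.0, 0.0]
contact_force: [0.3, 0.2, -0.1]
gripper_width: 43.1
```

Request:
play_rows(
  motion=[50, 0, 0, 2, 0, 0, 0, 50, 0, 0, 5, 0, 0, 0, 60, 0, 0, 10, 0, 0, 0, 60, 0, 0, 15, 0, 0, 0, 60, 0, 0, 17, 0, 0, 0],
)

```text
clock: 9.02
position: [446.0, -415.6, 187.0]
ee_rot: [-0.037, 0.999, -0.002, 0.003]
contact_force: [0.7, 0.5, -0.7]
gripper_width: 51.0
```

```bash
python3 w.py w5 thick_tube_axis;python3 - <<'E'
from rect import *
rect('w5',330,560,-490,-180,22,2.5,'pics/r5.png')
from obj import *
obj('w5',445,-415,70,27,60)
E
```

```text
[ 446.6 -416.1  188.7]
thick_tube_axis 0.63 [320. 180.] [ 446.5 -417.8   16. ]
2402 [ 444.9 -416. ] [110.6  31.1] 4.6 z [28.  35.5 40.7]
```

View pics/w5.png

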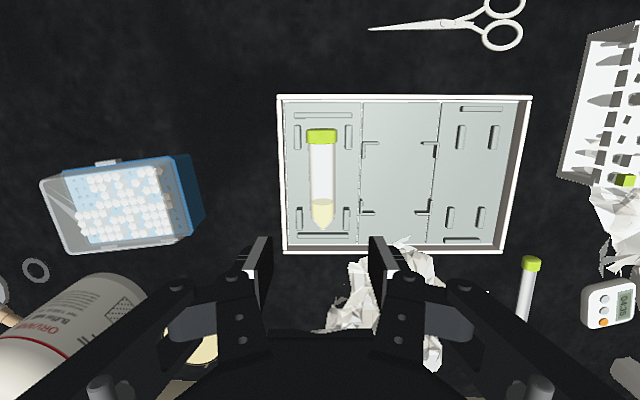

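Request:
play_rows(
  motion=[60, -1, 6, 1, 0, 0, 2, 70, -2, 12, 1, 0, 0, 4, 70, -3, 18, 1, 0, 0, 7, 70, -3.5, 24, 1, 0, 0, 7, 70, -4, 30, 1, 0, 0, 7],
)

```text
clock: 9.75
position: [403.6, -113.1, 191.7]
ee_rot: [-0.097, 0.995, 0.0, -0.001]
contact_force: [1.6, 1.5, -0.3]
gripper_width: 59.7
```

Request:
play_rows(
  motion=[70, 0, 6, 0, 0, 0, 0, 70, 0, 12, 0, 0, 0, 0, 70, 0, 18, 0, 0, 0, 0, 70, 0, 24, 0, 0, 0, 0, 70, 0, 30, 0, 0, 0, 0],
)

```text
clock: 10.38
position: [403.7, 186.8, 191.8]
ee_rot: [-0.098, 0.995, -0.001, -0.001]
contact_force: [1.4, 0.6, 0.5]
gripper_width: 60.0
```

Request:
play_rows(
  motion=[70, 0, 6, -1, 0, 0, 0, 70, 0, 12, -4, 0, 0, 0, 70, 0, 19, -8, 0, 0, 0, 70, 0, 19, -9, 0, 0, 0, 70, 0, 19, -9, 0, 0, 0],
)

```text
clock: 11.0
position: [403.3, 374.7, 99.4]
ee_rot: [-0.098, 0.995, -0.003, -0.002]
contact_force: [0.1, 0.3, 0.1]
gripper_width: 59.4
```

```bash
python3 w.py w6 forceps;python3 - <<'E'
from obj import *
obj('w6',418,376,75,3,20);obj('w6',418,376,75,4,20)
for r in arm.outline_of('forceps','wrist')[:1]:
    v,u=np.nonzero(r['mask']); i=arm.camera_info('wrist')
    p=np.array([at_z(i,(a,b),8)[:2] for a,b in zip(u,v)],np.float32); print(r['confidence'],cv2.minAreaRect(p))
E
```

```text
[404.  374.4 101. ]
forceps 0.62 [322. 215.] [417.6 377.9  -0. ]
331 [410.6 378.4] [115.7  18. ] 10.2 z [ 3.5  8.1 10.7]
305 [405.2 377.5] [104.8  18. ] 10.2 z [ 4.4  8.3 10.7]
0.92 ((418.33709716796875, 379.54949951171875), (128.39540100097656, 17.609323501586914), 10.759013175964355)
```

View pics/w6.png

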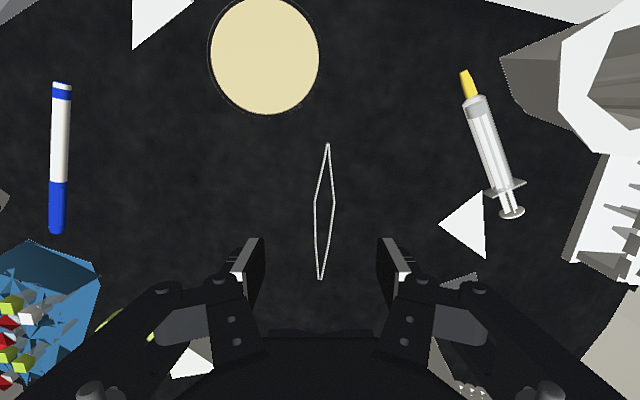

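Request:
play_rows(
  motion=[70, 1, 0.4, -5, 0, 0, 0, 60, 1.4, 0.5, -8.5, 0, 0, 0, 50, 1.4, 0.5, -9.7, 0, 0, 0, 50, 1.4, 0.5, -9.7, 0, 0, 0, 30, 1.4, 0.5, -9.7, 0, 0, 0],
)

```text
clock: 11.78
position: [419.6, 381.1, 7.8]
ee_rot: [-0.098, 0.995, 0.001, 0.001]
contact_force: [0.1, -0.9, -0.1]
gripper_width: 26.2
```

Request:
play_rows(
  motion=[15, 0, 0, 0, 0, 0, 0, 5, 0, 0, 0, 0, 0, 0, 5, 0, 0, 0, 0, 0, 0, 5, 0, 0, 0, 0, 0, 0],
)

```text
clock: 12.28
position: [419.5, 381.0, 7.6]
ee_rot: [-0.098, 0.995, 0.001, 0.001]
contact_force: [0.2, -1.5, 6.9]
gripper_width: 4.1
```

Request:
play_rows(
  motion=[50, 0, 0, 0, 0, 0, 0, 60, 0, 0, 0, 0, 0, 0, 70, 0, 0, 3, 0, 0, 0, 70, 0, 0, 7, 0, 0, 0, 70, 0, 0, 7, 0, 0, 0],
)

```text
clock: 12.9
position: [420.1, 382.5, 79.2]
ee_rot: [-0.098, 0.995, 0.003, 0.002]
contact_force: [-1.3, 0.5, 0.6]
gripper_width: 59.9
```

```bash
cat > fc.py <<'E'
import sys
from h import *
s=arm.read_state();R=Ro.from_quat(s['ee_rot']).as_matrix();print('tcp',s['position'].round(1),'jaw',np.degrees(np.arctan2(R[1,1],R[0,1])).round(1),s['gripper_width'],s['clock'])
i=arm.camera_info('wrist')
zz=float(sys.argv[2]) if len(sys.argv)>2 else 8
for r in arm.outline_of(sys.argv[1],'wrist')[:1]:
    v,u=np.nonzero(r['mask'])
    p=np.array([at_z(i,(a,b),zz)[:2] for a,b in zip(u,v)],np.float32); print(r['confidence'],cv2.minAreaRect(p))
E
python3 w.py w7 forceps; python3 fc.py forceps
```

```text
[419.1 381.2  77.3]
forceps 0.78 [343. 199.] [411.2 399.2   0. ]
tcp [418.5 380.3  76. ] jaw 101.2 60.12474142916708 13.0
```

View pics/w7.png

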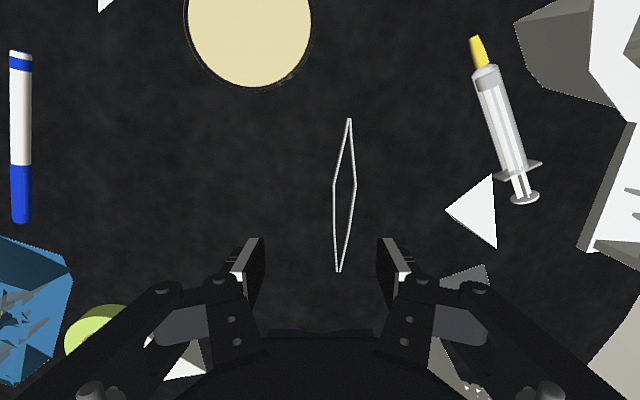

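```bash
python3 - <<'E'
from obj import *
obj('w7',412,394,75,3,20);
D=np.load('w7.npz'); i={k:D[k] for k in ['fovy','cx','cy','k1','R','t']}
for uv in [(333,186),(356,186),(349,119),(338,271)]: print(at_z(i,uv,8).round(1))
E
python3 w.py w7b; python3 fc.py forceps
```

```text
563 [402.9 397.9] [110.   17.8] 12.3 z [ 3.1  7.4 10.5]
[400.4 388.2   8. ]
[397.  405.7   8. ]
[349.3 389.3   8. ]
[472.4 407.8   8. ]
[418.2 379.6  74.8]
tcp [418.2 379.6  74.8] jaw 101.2 59.57708404637455 13.1
0.87 ((409.6627502441406, 399.2309875488281), (124.11351776123047, 17.637840270996094), 12.07805347442627)
```

```bash
python3 - <<'E'
from rect import *
rect('w7b',335,485,360,440,8,5,'pics/r7.png')
E
```

```text
(no output)
```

View pics/r7.png

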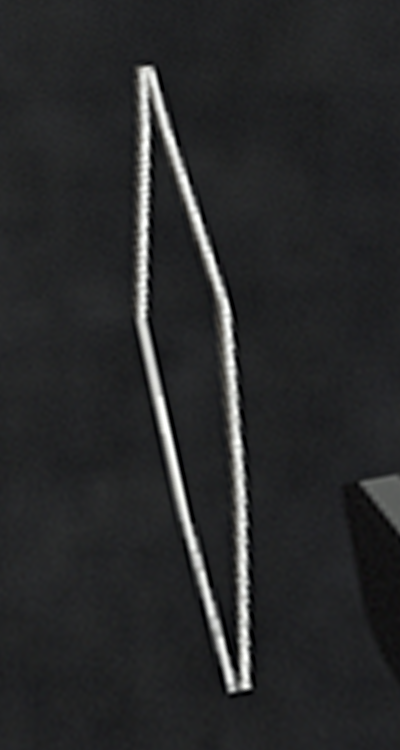

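Request:
play_rows(
  motion=[60, -1.7, 1.8, 0, 0, 0, -2.7, 60, -1.7, 1.8, -4, 0, 0, -2.7, 55, -1.7, 1.8, -6.5, 0, 0, -2.7, 50, -1.7, 1.8, -7.4, 0, 0, -2.7, 50, -1.7, 1.8, -7.4, 0, 0, -2.7],
)

```text
clock: 13.78
position: [401.7, 397.9, 1.2]
ee_rot: [-0.074, 0.997, -0.001, -0.0]
contact_force: [0.4, 0.4, 0.3]
gripper_width: 43.0
```

```bash
python3 w.py w8; python3 fc.py forceps
```

```text
[402.1 398.5   2.1]
tcp [402.1 398.5   2.1] jaw 98.5 42.361378305305834 13.825
0.96 ((399.0951843261719, 397.44647216796875), (102.46514129638672, 17.32107162475586), 12.43216323852539)
```

View pics/w8.png

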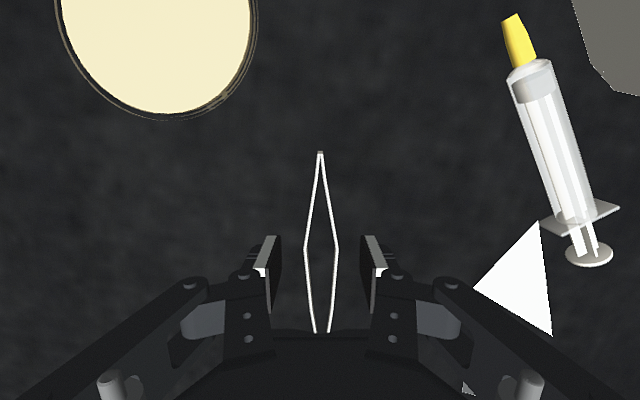

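Request:
play_rows(
  motion=[35, -0.3, 0, 0, 0, 0, 0, 20, -0.3, 0, 0, 0, 0, 0, 10, -0.3, 0, 0, 0, 0, 0, 8, -0.3, 0, 0, 0, 0, 0, 8, -0.3, 0, 0, 0, 0, 0],
)

```text
clock: 14.5
position: [398.8, 398.6, 3.0]
ee_rot: [-0.074, 0.997, 0.0, 0.0]
contact_force: [-1.7, -0.7, 5.8]
gripper_width: 14.7
```

Request:
play_rows(
  motion=[8, 0, 0, 0, 0, 0, 0, 8, 0, 0, 0, 0, 0, 0],
)

```text
clock: 14.75
position: [398.9, 398.6, 3.0]
ee_rot: [-0.074, 0.997, 0.0, 0.0]
contact_force: [-1.3, -0.6, 5.8]
gripper_width: 15.2
```

Request:
play_rows(
  motion=[8, 0, 0, 2, 0, 0, 0, 8, 0, 0, 6, 0, 0, 0, 8, 0, 0, 11, 0, 0, 0, 8, 0, 0, 16, 0, 0, 0, 8, 0, 0, 18, 0, 0, 0],
)

```text
clock: 15.38
position: [399.7, 399.4, 185.7]
ee_rot: [-0.074, 0.997, 0.003, 0.002]
contact_force: [0.2, 0.1, -0.5]
gripper_width: 15.1
```

```bash
python3 w.py w9; python3 fc.py forceps
```

```text
[400.3 400.  187.3]
tcp [400.3 400.  187.3] jaw 98.5 15.08974763848657 15.425
0.81 ((494.4775085449219, 416.1346740722656), (241.71749877929688, 36.66493225097656), 7.686988830566406)
```

View pics/w9.png

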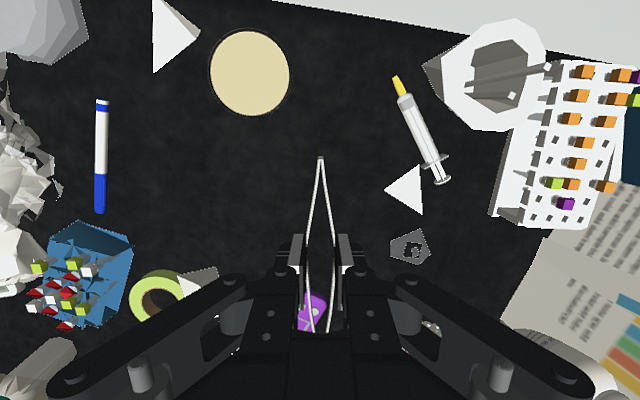

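Request:
play_rows(
  motion=[8, 0.4, -6, 0, 0, 0, -1, 8, 0.8, -12, 0, 0, 0, -2, 8, 1.2, -18, 0, 0, 0, -3, 8, 1.6, -24, 0, 0, 0, -4.2, 8, 2, -30, 0, 0, 0, -4.2],
)

```text
clock: 16.1
position: [417.8, 96.1, 180.6]
ee_rot: [-0.038, 0.999, -0.0, -0.001]
contact_force: [0.4, -0.4, 0.2]
gripper_width: 14.8
```

Request:
play_rows(
  motion=[8, 0, -6, 0, 0, 0, 0, 8, 0, -12, 0, 0, 0, 0, 8, 0, -18, 0, 0, 0, 0, 8, 0, -24, 0, 0, 0, 0, 8, 0, -30, -1, 0, 0, 0],
)

```text
clock: 16.73
position: [418.4, -203.7, 171.2]
ee_rot: [-0.037, 0.999, 0.0, 0.0]
contact_force: [1.6, 0.3, 0.2]
gripper_width: 15.2
```

Request:
play_rows(
  motion=[8, 0, -4.4, -2, 0, 0, 0, 8, 0, -4.4, -5, 0, 0, 0, 8, 0, -4.4, -8, 0, 0, 0, 8, 0, -4.4, -9, 0, 0, 0, 8, 0, -4.4, -9, 0, 0, 0],
)

```text
clock: 17.35
position: [418.3, -245.6, 81.2]
ee_rot: [-0.038, 0.999, 0.0, -0.001]
contact_force: [-0.2, -0.4, -0.2]
gripper_width: 14.8
```

```bash
python3 w.py w10; python3 fc.py forceps 90
```

```text
[ 419.1 -245.7   82.1]
tcp [ 419.1 -245.7   82.1] jaw 94.3 15.000094268739353 17.4
0.66 ((416.2448425292969, -247.09213256835938), (99.52384948730469, 14.11330795288086), 5.033870220184326)
```

View pics/w10.png

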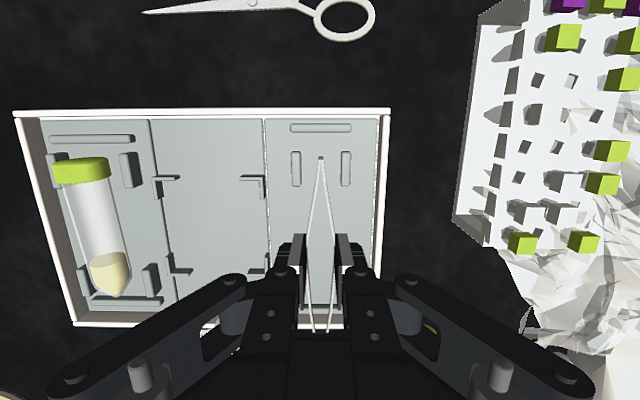

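Request:
play_rows(
  motion=[8, 0.1, 0, -4, 0, 0, 0, 8, 0.1, 0, -6, 0, 0, 0, 8, 0.1, 0, -6.7, 0, 0, 0, 8, 0.1, 0, -6.9, 0, 0, 0, 8, 0.1, 0, -6.9, 0, 0, 0],
)

```text
clock: 18.08
position: [420.7, -245.9, 13.9]
ee_rot: [-0.037, 0.999, -0.0, 0.001]
contact_force: [-0.4, 0.1, -0.1]
gripper_width: 14.8
```

```bash
python3 w.py w11; python3 fc.py forceps 19
```

```text
[ 420.7 -245.9   13.9]
tcp [ 420.7 -245.9   13.9] jaw 94.3 14.938146771537097 18.125
0.63 ((419.537109375, -246.89846801757812), (102.44912719726562, 14.969268798828125), 5.083507061004639)
```

View pics/w11.png

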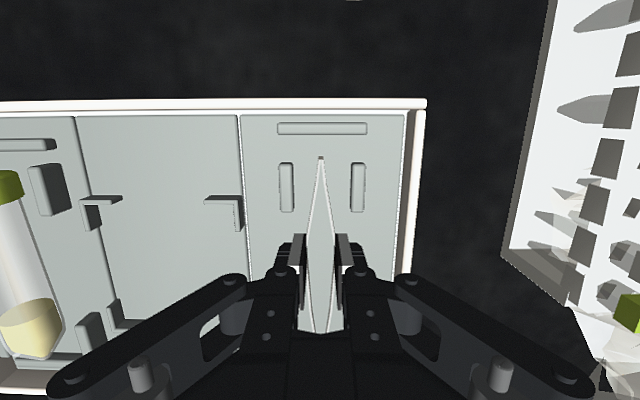

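Request:
play_rows(
  motion=[8, 0, 0, -0.1, 0, 0, 0, 8, 0, 0, -0.1, 0, 0, 0, 30, 0, 0, -0.1, 0, 0, 0, 38, 0, 0, -0.1, 0, 0, 0, 38, 0, 0, -0.1, 0, 0, 0],
)

```text
clock: 18.8
position: [419.9, -245.7, 12.0]
ee_rot: [-0.037, 0.999, -0.0, -0.0]
contact_force: [0.2, 1.2, -0.4]
gripper_width: 32.5
```

Request:
play_rows(
  motion=[38, 0, 0, 2, 0, 0, 0, 38, 0, 0, 6, 0, 0, 0, 50, 0, 0, 11, 0, 0, 0, 60, 0, 0, 16, 0, 0, 0, 60, 0, 0, 18, 0, 0, 0],
)

```text
clock: 19.42
position: [421.1, -246.1, 195.4]
ee_rot: [-0.038, 0.999, -0.001, 0.003]
contact_force: [0.9, -0.3, -0.7]
gripper_width: 51.4
```

```bash
python3 w.py w12 timer forceps; python3 fc.py forceps 17;python3 - <<'E'
from rect import *
rect('w12',330,560,-490,-180,17,2.5,'pics/r12.png')
E
```

```text
[ 421.9 -246.5  196.9]
forceps 0.69 [320. 188.] [ 436.7 -245.9    0. ]
tcp [ 420.1 -245.7  192.7] jaw 94.3 51.23208803298175 19.575
0.66 ((414.60748291015625, -243.29171752929688), (92.35359191894531, 12.87125301361084), 1.101757287979126)
```

View pics/w12.png

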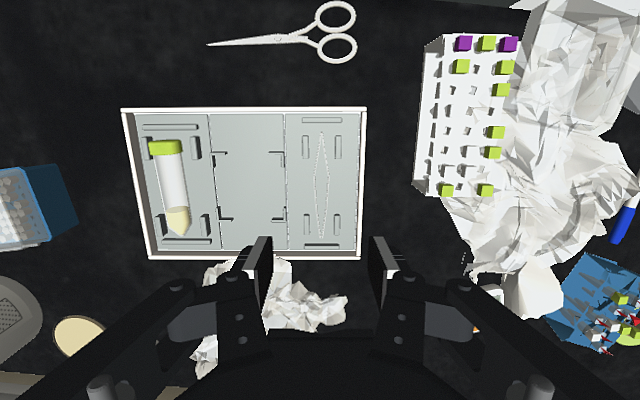

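View pics/r12.png

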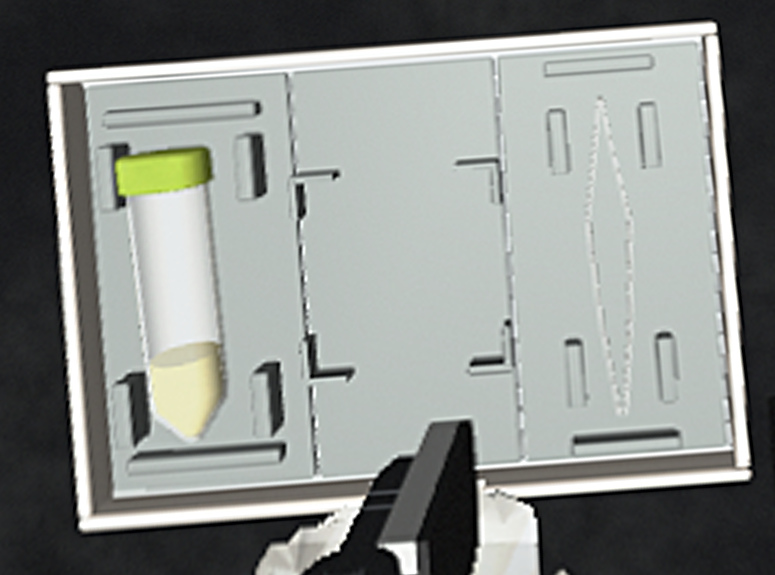

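Request:
play_rows(
  motion=[80, 2, 5.5, 0, 0, 0, 0, 100, 4, 11, 0, 0, 0, 0, 100, 6, 16.5, 0, 0, 0, 0, 100, 8, 22, 0, 0, 0, 0, 100, 9, 22, 0, 0, 0, 0],
)

```text
clock: 20.25
position: [509.9, -22.6, 190.0]
ee_rot: [-0.04, 0.999, -0.0, -0.002]
contact_force: [0.6, 0.6, 0.3]
gripper_width: 85.5
```

```bash
python3 w.py w13 timer slim_tube; python3 fc.py timer 18; python3 - <<'E'
from obj import *
obj('w13',585,-20,60,12,24)
E
```

```text
[510.7 -24.1 190.1]
timer 0.63 [627. 252.] [578.5 392.9   0. ]
timer 0.6 [327. 240.] [590.9  -7.9   0. ]
slim_tube 0.84 [224. 234.] [ 593.2 -139.8    0. ]
tcp [509.1 -26.1 190.4] jaw 94.3 85.70563210661128 20.4
0.72 ((586.0988159179688, -16.59813690185547), (66.61940002441406, 62.767391204833984), 19.225595474243164)
2358 [590.7 -12.3] [65.2 64.1] 19.3 z [13.2 16.5 19.5]
```

View pics/w13.png

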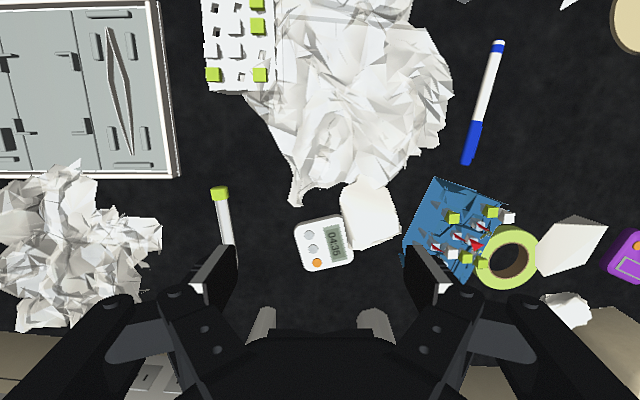

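```bash
python3 w.py w14; python3 - <<'E'
from rect import *
o=rect('w14',520,650,-80,80,18,5,'pics/r14.png')
D=np.load('w14.npz'); i={k:D[k] for k in ['fovy','cx','cy','k1','R','t']}
P=cloud(i,D['d']).reshape(-1,3)
for dz in (-1,):
  a=np.full((26,32),np.nan)
  for p in P:
    r=int((p[0]-520)//5);c=int((p[1]+80)//5)
    if 0<=r<26 and 0<=c<32 : a[r,c]=np.nanmax([a[r,c],p[2]])
for r in range(26): print(520+5*r,' '.join('%3.0f'%v if v==v else '  .' for v in a[r]))
E
```

```text
[508.9 -26.9 191.1]
520 259 265 268   0  40  40  36  27  28  -1   1   0  -0   1   0  46  48  48  49  47  46  44  43  41  38  36  35  34  -0   0  -0  -0
525   0 260   1   1  44  42  38  34   0   0   1   1   1   1   0  46  49  50  51  51  49  46  46  45  43  42  41  37  -0   0   0   1
530   1   0   1   0   0  43  41  34   0  -0   1   1   0   0   0  41  48  51  53  52  52  49  50  47  48  45  43  42  38   0   0  -0
535   0   0   1   1   .   .  39  34   0   0   1   1   1   0   1   1  47  51  52  52  52  51  50  48  47  46  45  44  42  -1   1   1
540   1   1   1   1   1   .   .   0   0   0   1   1   1   1   0   0  44  50  52  53  51  51  50  49  48  47  46  44  43   .   0   1
545   0   0   0   1   1   0  -0  -0   1   1   1   0   0   1   0   1  39  49  51  52  51  50  51  49  49  48  47  45  44  39   1   1
550   1   0   1   1   1   1   1  -0   0   1   1   0   1   0  13  16  15  46  51  52  52  51  50  49  48  47  46  46  44  42   .   0
555   0   1   0   0   1   1   1  -0   1   0   0  12  15  17  18  18  18  40  50  52  51  50  49  49  48  48  47  46  44  42  35  18
560   0   0   0   1   0 
[... 1651 characters left out ...]
   0   0  -0   0   1   1   1   1   0   1
625   1   0   0   1   1   0   1   0   0  15  15  15  13   .   .   1   1   1   0   1  -0   1   0   1   0   1   1   0   0   1   0   0
630   1   0   2   1   1   1   0   1   1   0   .   .   0   1   1   1   0   1   0   0   1   2   1   1   1   0   0   1   1  -0   0   0
635   1   1  -0   1   0   2   0   0   1   0   0   1   1   0   1   1   1   1   0   0   0   1   0   1   1   1   0   1   1   1   1   1
640   1   0   1   1   1   1   1   0   0   1   0   1   1   1   1   0   1   1   0   1   1   1   1   0   1   1   1   0   1   0   1   1
645   1   0   0   0   0   1   0   1   0   1   1   0   1   1   0  -0   1   0   1   0   0   1   1   1   0   0   1   1   1   1   1   1
```

View pics/r14.png

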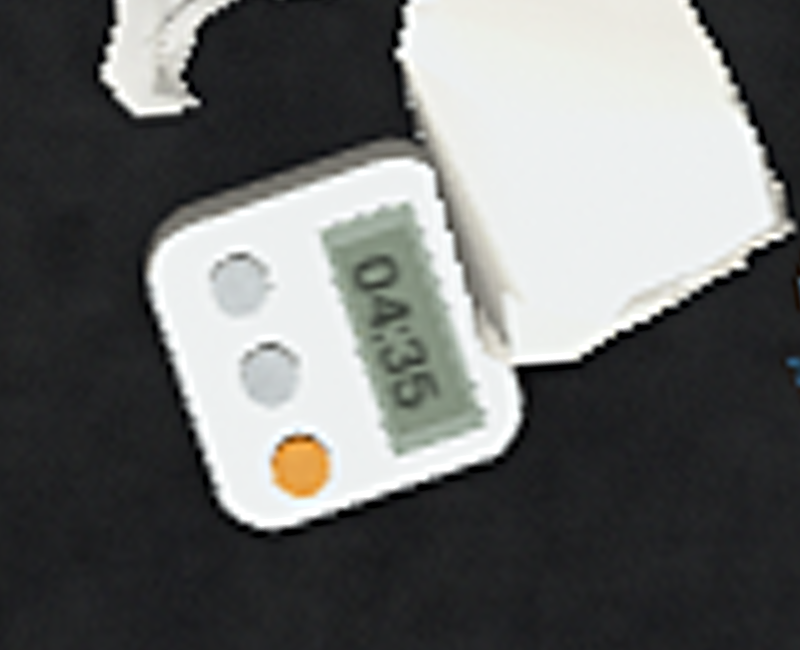

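```bash
python3 - <<'E'
from h import *
s=arm.read_state();print(np.degrees(s['joints']).round(1))
E
```

```text
[  15.2   12.9  -18.9   -0.   -58.3 -101.1]
```

Request:
play_rows(
  motion=[100, 0, 0, 0, 0, 0, 10.5, 100, 0, 0, 0, 0, 0, 21, 100, 0, 0, 0, 0, 0, 31.5, 100, 0, 0, 0, 0, 0, 42, 100, 0, 0, 0, 0, 0, 52.5],
)

```text
clock: 21.12
position: [509.0, -27.2, 191.9]
ee_rot: [-0.477, 0.879, 0.0, -0.0]
contact_force: [0.1, -0.1, -0.2]
gripper_width: 85.4
```

Request:
play_rows(
  motion=[100, 2, 0.5, 0, 0, 0, 10.5, 100, 4, 1, 0, 0, 0, 21, 95, 6, 1.5, 0, 0, 0, 31.5, 95, 8, 1.9, 0, 0, 0, 42, 95, 8, 1.9, 0, 0, 0, 52.5],
)

```text
clock: 21.75
position: [590.3, -8.1, 191.3]
ee_rot: [0.817, -0.577, -0.0, 0.0]
contact_force: [-0.7, 0.5, -0.3]
gripper_width: 81.0
```

Request:
play_rows(
  motion=[93, 0, 0, -2, 0, 0, 0, 93, 0, 0, -4, 0, 0, 0, 93, 0, 0, -4, 0, 0, 0],
)

```text
clock: 22.12
position: [588.1, -8.4, 150.4]
ee_rot: [0.815, -0.58, -0.002, 0.002]
contact_force: [-0.6, 0.6, 0.2]
gripper_width: 79.1
```

```bash
python3 w.py w15 timer; python3 fc.py timer 18; python3 - <<'E'
from obj import *
obj('w15',585,-15,60,12,23)
from rect import rect
rect('w15',510,680,-80,80,18,4,'pics/r15.png')
E
```

```text
[589.2  -8.  151.7]
timer 0.73 [318. 180.] [590.9 -13.5   0. ]
timer 0.17 [566.   2.] [ 430.6 -247.3    0. ]
tcp [589.9  -7.7 152.5] jaw -160.8 79.46642558007261 22.225
0.65 ((593.6053466796875, -13.966651916503906), (63.50053405761719, 64.56340789794922), 18.78089714050293)
3891 [582.9 -15.5] [80.1 64.5] 17.6 z [12.9 16.1 19.4]
```

View pics/w15.png

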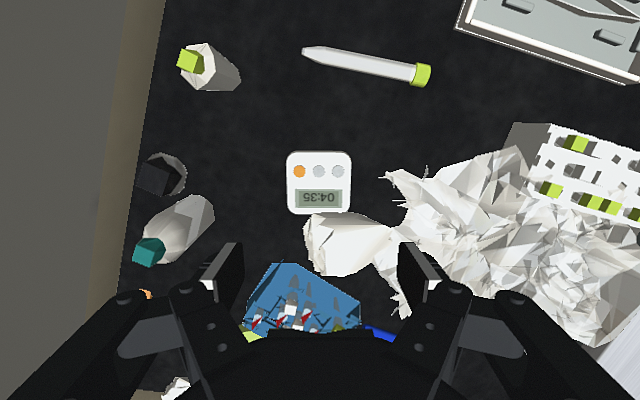

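Request:
play_rows(
  motion=[93, 0, 0, -5, 0, 0, 0, 93, 0, 0, -10, 0, 0, 0, 93, 0, 0, -13, 0, 0, 0, 93, 0, 0, -14.5, 0, 0, 0, 93, 0, 0, -14.5, 0, 0, 0],
)

```text
clock: 22.9
position: [590.1, -6.8, 7.0]
ee_rot: [0.816, -0.579, -0.0, 0.0]
contact_force: [0.5, 0.2, 0.6]
gripper_width: 79.1
```

```bash
python3 w.py w16; python3 fc.py timer 18
```

```text
[590.8  -6.7   8. ]
tcp [590.8  -6.7   8. ] jaw -160.7 79.1781649470927 22.95
0.77 ((592.1531372070312, -15.457077026367188), (62.26673126220703, 64.9664306640625), 18.764123916625977)
```

View pics/w16.png

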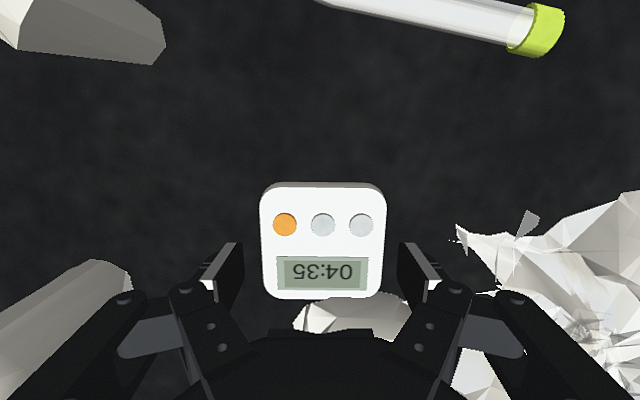

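Request:
play_rows(
  motion=[93, 0.1, -0.3, -0.4, 0, 0, 0, 93, 0.1, -0.3, -0.8, 0, 0, 0, 85, 0.1, -0.3, -0.8, 0, 0, 0, 65, 0.1, -0.3, -0.8, 0, 0, 0, 60, 0.1, -0.3, -0.8, 0, 0, 0],
)

```text
clock: 23.62
position: [591.1, -9.7, -0.3]
ee_rot: [0.816, -0.579, 0.0, -0.0]
contact_force: [-0.7, 0.2, 4.3]
gripper_width: 61.4
```

Request:
play_rows(
  motion=[60, 0, 0, 0, 0, 0, 0, 60, 0, 0, 0, 0, 0, 0],
)

```text
clock: 23.88
position: [591.1, -9.7, -0.3]
ee_rot: [0.816, -0.579, 0.0, -0.0]
contact_force: [-1.4, -0.4, 5.8]
gripper_width: 61.7
```

Request:
play_rows(
  motion=[60, 0, 0, 1, 0, 0, 0, 60, 0, 0, 3, 0, 0, 0, 60, 0, 0, 7, 0, 0, 0, 60, 0, 0, 11, 0, 0, 0, 60, 0, 0, 15, 0, 0, 0],
)

```text
clock: 24.5
position: [590.5, -9.7, 150.3]
ee_rot: [0.816, -0.579, -0.0, -0.0]
contact_force: [1.2, 0.0, -0.3]
gripper_width: 61.5
```

```bash
python3 w.py w17; python3 fc.py timer 170
```

```text
[594.1  -9.6 156.7]
tcp [594.1  -9.6 156.7] jaw -160.6 61.62076505678761 24.55
0.68 ((594.460205078125, -13.675189971923828), (64.59391021728516, 68.2537841796875), 18.95924949645996)
```

View pics/w17.png

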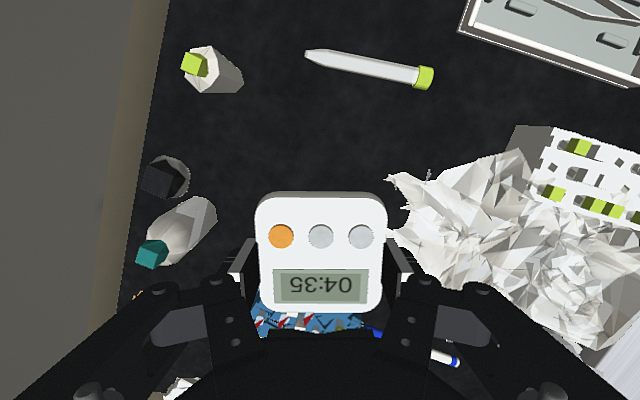

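Request:
play_rows(
  motion=[60, -3, -5, 1, 0, 0, -3, 60, -6, -10, 1, 0, 0, -6, 60, -8.5, -15, 1, 0, 0, -9, 60, -11, -20, 1, 0, 0, -12, 60, -13, -25, 0, 0, 0, -15],
)

```text
clock: 25.22
position: [459.9, -261.1, 149.2]
ee_rot: [0.733, -0.681, 0.001, -0.0]
contact_force: [0.7, 0.8, -0.6]
gripper_width: 60.9
```

Request:
play_rows(
  motion=[60, -2.4, -6.5, 0, 0, 0, 0, 60, -2.4, -6.5, -2, 0, 0, 0, 60, -2.4, -6.5, -5, 0, 0, 0, 60, -2.4, -6.5, -6, 0, 0, 0, 60, -2.4, -6.5, -6, 0, 0, 0],
)

```text
clock: 25.85
position: [436.6, -324.5, 88.4]
ee_rot: [0.733, -0.68, -0.001, 0.0]
contact_force: [0.1, -1.2, -0.5]
gripper_width: 61.8
```

```bash
python3 w.py w18; python3 fc.py timer 110
```

```text
[ 437.3 -324.7   89.3]
tcp [ 437.3 -324.7   89.3] jaw -175.7 61.98573460192811 25.9
0.94 ((437.31304931640625, -332.6065368652344), (61.19806671142578, 64.3525619506836), 4.1649298667907715)
```

View pics/w18.png

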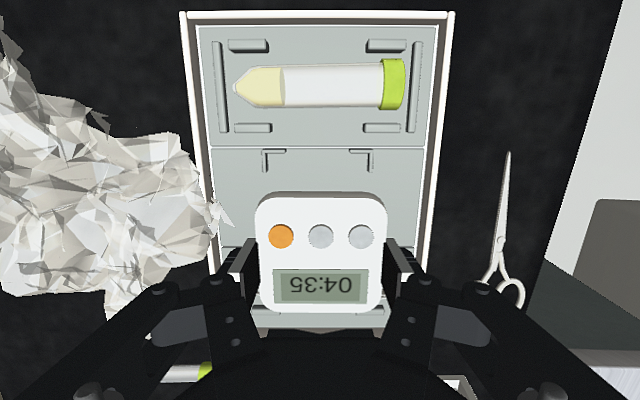

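Request:
play_rows(
  motion=[60, 0.1, 0, -4, 0, 0, 0, 60, 0.1, 0, -6, 0, 0, 0, 60, 0.1, 0, -7, 0, 0, 0, 60, 0.1, 0, -7.5, 0, 0, 0, 60, 0.1, 0, -7.8, 0, 0, 0],
)

```text
clock: 26.58
position: [438.6, -325.0, 11.7]
ee_rot: [0.733, -0.68, 0.001, -0.0]
contact_force: [0.6, 0.4, -0.8]
gripper_width: 61.7
```

```bash
python3 w.py w19; python3 fc.py timer 29
```

```text
[ 438.3 -324.9   11.3]
tcp [ 438.3 -324.9   11.3] jaw -175.7 61.61681681933467 26.625
0.63 ((438.2598571777344, -331.29046630859375), (61.65705490112305, 65.0765151977539), 3.4163143634796143)
```

View pics/w19.png

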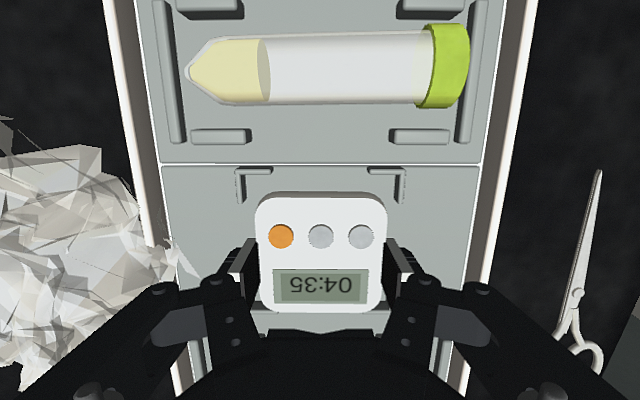

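```bash
python3 - <<'E'
from rect import *
D=np.load('w19.npz'); i={k:D[k] for k in ['fovy','cx','cy','k1','R','t']}
for uv,z in [((321,192),11),((321,203),29),((321,312),29),((240,170),18.5),((400,170),18.5),((240,200),18.5),((400,200),18.5),((255,173),18.5),((385,173),18.5)]: print(uv,z,at_z(i,uv,z).round(1))
im=D['im'][130:330,200:440];cv2.imwrite('pics/c19.png',cv2.resize(im,(720,600),interpolation=cv2.INTER_CUBIC)[...,::-1])
a=np.radians(4.28)
for dx in(-39,39):
  for dy in (-39,39):
    X=438.6+dx*np.cos(a)-dy*np.sin(a);Y=-330.1+dx*np.sin(a)+dy*np.cos(a); print(dx,dy,proj(i,(X,Y,18.5)).round())
E
```

```text
(321, 192) 11 [ 440.4 -358.3   11. ]
(321, 203) 29 [ 440.4 -357.9   29. ]
(321, 312) 29 [ 435.9 -298.8   29. ]
(240, 170) 18.5 [ 480.4 -368.3   18.5]
(400, 170) 18.5 [ 403.4 -374.1   18.5]
(240, 200) 18.5 [ 480.4 -353.2   18.5]
(400, 200) 18.5 [ 401.1 -359.2   18.5]
(255, 173) 18.5 [ 473.1 -367.4   18.5]
(385, 173) 18.5 [ 410.5 -372.1   18.5]
-39 -39 [401. 175.]
-39 39 [390. 311.]
39 -39 [240. 175.]
39 39 [251. 311.]
```

View pics/c19.png

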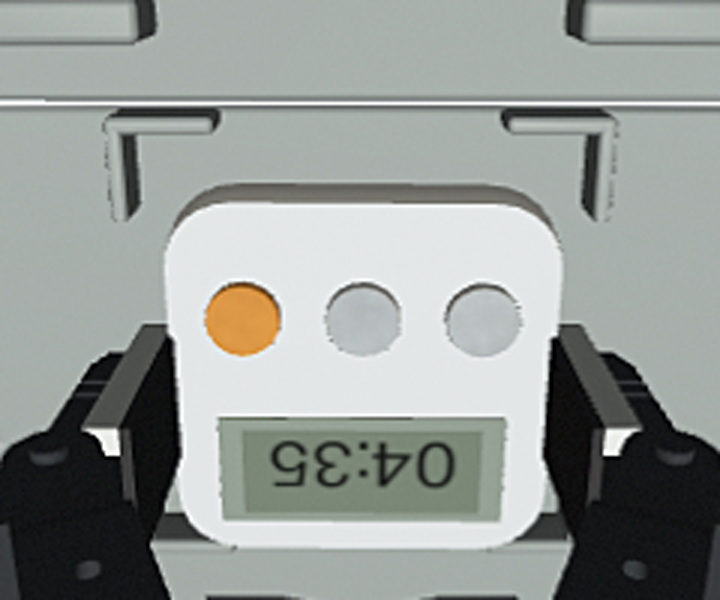

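Request:
play_rows(
  motion=[60, 0, -0.15, -0.1, 0, 0, 0.5, 60, 0, -0.15, -0.2, 0, 0, 0.5, 60, 0, -0.15, -0.25, 0, 0, 0.5, 60, 0, -0.15, -0.25, 0, 0, 0.5],
)

```text
clock: 27.18
position: [437.9, -326.3, 8.7]
ee_rot: [0.736, -0.677, 0.0, 0.0]
contact_force: [-0.1, 0.1, 1.7]
gripper_width: 61.3
```

Request:
play_rows(
  motion=[80, 0, 0, 0, 0, 0, 0, 88, 0, 0, 0, 0, 0, 0, 88, 0, 0, 0, 0, 0, 0],
)

```text
clock: 27.55
position: [437.9, -326.2, 8.5]
ee_rot: [0.736, -0.677, 0.0, 0.0]
contact_force: [0.3, -0.2, -0.1]
gripper_width: 75.0
```

Request:
play_rows(
  motion=[88, 0, 0, 1, 0, 0, 0, 88, 0, 0, 4, 0, 0, 0, 88, 0, 0, 9, 0, 0, 0, 88, 0, 0, 14, 0, 0, 0, 88, 0, 0, 18, 0, 0, 0],
)

```text
clock: 28.18
position: [438.1, -326.4, 191.7]
ee_rot: [0.736, -0.677, 0.001, -0.0]
contact_force: [1.4, 0.7, -0.2]
gripper_width: 75.0
```

```bash
python3 w.py w20; python3 fc.py timer 28;  python3 - <<'E'
from obj import *
obj('w20',438.6,-330,55,21,33); obj('w20',445,-415,70,27,60)
from rect import rect
rect('w20',330,560,-490,-180,20,2.5,'pics/r20.png')
E
```

```text
[ 440.7 -328.1  197.4]
tcp [ 440.7 -328.1  197.4] jaw -175.1 74.97290424405851 28.225
0.67 ((441.80059814453125, -332.9658508300781), (63.8218994140625, 65.29423522949219), 4.002209663391113)
3096 [ 437.7 -329.4] [64.2 63.5] 4.5 z [21.9 25.1 28. ]
2837 [ 445.5 -415.4] [109.6  29.9] 4.7 z [27.7 35.1 40.5]
```

View pics/w20.png

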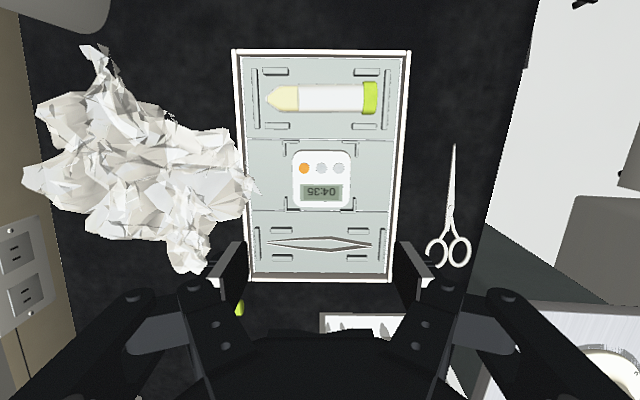

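View pics/r20.png

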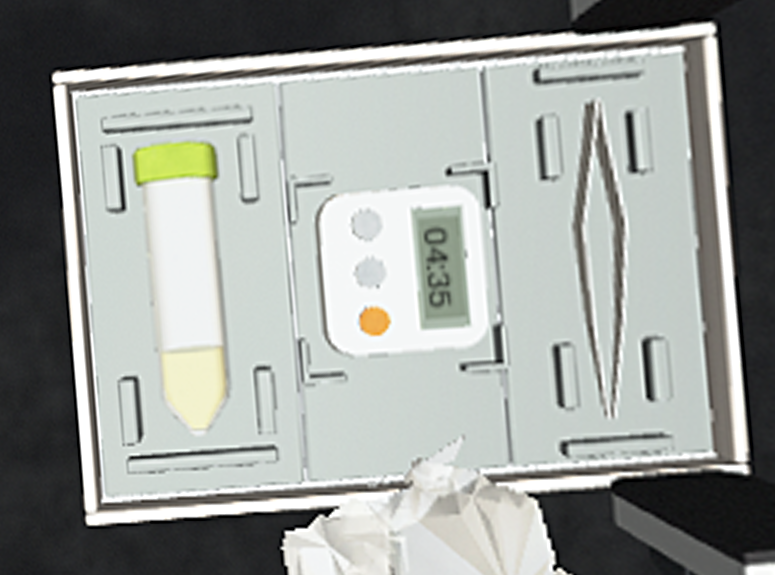

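```bash
python3 -c "
from bench import arm
print(arm.job_done(), arm.read_state()['clock'])"
```

```text
the job is handed in; nothing more can be done
the job is handed in; nothing more can be done
```

The kit is packed: the thick tube is in the wide lane, the forceps in the narrow lane and the timer flat in the square pocket, placed in that order. I handed the job in at about 28 s, with the gripper raised clear of the tray.

What the last checks showed:
- **Tube:** its centre is within about 1 mm of the lane centre. Its top is at 40.5 mm, as it should be lying on the 9 mm lane floor.
- **Timer:** its centre is about 1 mm from the pocket centre and squared to it. Its top is at 25–28 mm, so it lies flat on the pocket floor.
- **Forceps:** in the last picture it lies between the ribs and the end stops. I did not measure its height; the gripper released it at floor level.

- **Forceps pick-up:** the first grasp missed. It was too high and off the widest point, and it pushed the forceps about 15–20 mm across the worktop. The second grasp held.
- **Items left alone:** I never gripped the slim tube, marker, tape roll or purple look-alike, and they showed no change in the pictures they appeared in. I did not measure their positions again at the end.
- **Forces:** the highest contact force in the readings was about 7 N.

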